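# Pack the torch into the kit box and sweep the check bar over it

## Task

The inspection kit in the blue box lacks its torch. Lay the black torch flat in the empty long slot in the middle of the box, then slide the yellow check bar by its black grip all the way across to the other end of the box, to prove that nothing stands above the rim; let go and leave the bar there.

Things in the scene. Friction and masses are not known exactly. Their poses are not given: they have to be found in the camera images.
- torch_mid (a point): Centre of the black hand torch, half-way up, as it lies on the bench. The torch is 135 mm long along this point's y axis, 32 mm across the head and no wider or higher than that elsewhere; z points up. It weighs about 0.12 to 0.24 kg.
- kit_box: Blue open box, fixed; origin: centre of underside, z up. 180 mm in x, 216 in y, rim 60 high, floor 5 thick. Torch slot: centred on the origin, 50 mm wide in x, 160 long in y, solid ends, between grey dividers 3 mm thick with tops 21 mm above the bench: fingers pass over them at mid-length. Side compartments reach x = +-86 mm; parts in them (tops up to 52 mm) stay 20 mm clear of mid-length.
- check_bar (a joint): Travel (m) of the yellow check bar, which spans the box along its x and slides on the side rails towards the box's -y: about 0 (0 to 0.012 at the start) over the landing at the +y end, 0.188 at the stop over the landing at the -y end. It takes 1 to 2 N to slide and stays where it is left. Its underside is 3 mm above the rim and its top 73 mm above the bench.
- bar_grip (a point): Centre of the black upright grip in the middle of the check bar: 16 mm wide along the box's x, 30 mm along the box's y, 34 mm high (its top is 17 mm above this point, 106 mm above the bench). Axes as those of the box.

How it is judged:
By the outcome, as a careful person would: the job done as asked, in the order asked, and still so for the second after the job is handed in, with the robot touching nothing.
It also fails if it takes over 54 s, if anything falls off the work surface, if the arm or the gripper's body presses on something with over 40 N, if the wrist force passes 120 N, or if a joint passes its speed limit or range.

## Robot

A 6-joint arm with a two-finger parallel gripper is mounted at the origin on a cart in front of the work surface, level with it; the furniture and walls round the work are solid. World frame = base frame: x ahead of the robot, y to its left, z up, the work surface at z = 0. Lengths are in m, angles in rad, forces in N, time in s.
With the tool pointing down it reaches from about 0.275 to 0.725 m from the base axis. Payload 5.6 kg.
Tool frame: the origin (TCP) lies midway between the tips of the shut fingers; the grasp point (between the pads) lies 19 mm behind it (bot.grasp_offset is the distance from the TCP to the grasp point, in m); z points along the fingers, y is the direction in which the jaws open and shut (so a half turn about z gives the same grasp; the last joint's range is limited). The gripper opens to 85 mm and grips with 20 to 120 N. Pads are 22 mm wide; open, the fingers measure 114 mm over their backs; the gripper's body (76 mm by 85 mm) begins 54 mm behind the grasp point. The pads swing forward as they close: fully open they stand 13 mm farther back than shut.
Start: joints at [-0.951, 0.255, 0.108, 0, -1.424, -0.285], TCP at [0.181, -0.519, 0.231] pointing down, gripper open.
Joint ranges: [-2.95, 2.95], [-1.21, 1.97], [-1.09, 1.5], [-2.87, 1.71], [-2.94, -0.07], [-3.05, 3.05]. Speed limits (rad/s): [2.57, 2.57, 3.14, 3.14, 3.14, 3.14].

## Interface

Orientations are given as a rotation vector (axis times angle).
In Python, from workcell import bot, imaging gives the robot as it stands. The module is installed in compiled form; this text tells all that it offers. Calls block until the motion is done:
- bot.goto(position, orientation): joint-space move of the TCP to a pose.
- bot.move_straight(position, orientation=None, rate=0.15, force_limit=None): straight line of the TCP; orientation=None keeps the orientation; rate is the mean speed in m/s. With force_limit (N) it stops when the force on the tool has changed by that much, and returns True; else False.
- bot.set_joints(angles): joint-space move.
- bot.open_gripper() and bot.grasp(grasp_force=None): open the fingers fully, or close them until they stop; grasp_force is the grip in N (None keeps the last).
- bot.wait(seconds).
- bot.inverse_kinematics(position, orientation): joint angles nearest the present ones, or None.
- bot.get_state(): the state.
- imaging.read_camera(name): name is "scene" or "top"; returns the picture (480x640x3 uint8, blue, green, red); there is no depth.
- imaging.camera_info(name): a dict with "intrinsics" (3x3 intrinsics, pixels), "extrinsics" (4x4, takes a point from camera to world coordinates). Camera axes: x right, y up, looking along -z (the intrinsics and any distortion apply to the point x, -y, -z); pixel columns grow to the right and rows downward; lengths in m; the calibration is good to about 2 mm. A picture is of the moment at which its call begins. camera_info takes no time and is no camera call.
A pose or a line that the arm cannot do raises bot.Unreachable and nothing moves.
- bot.hand_in(): hands the job in, once; it reports no verdict.
The state is a dict: "time_s": time; "q": joint angles; "qvel": joint speeds; "tau": joint torques, N m; "eef_pos": TCP position; "orientation": TCP orientation; "ft_force": force on the tool from outside, world axes, zero at the start; "moment": the same for the moment, N m; "width": opening from 0.0 (shut) to 1.0 (fully open).
Only numpy, scipy, OpenCV 4.12 (cv2) and the standard library are available. Lean on these libraries where they do the work, as an engineer would, in place of code of your own. Each camera call takes 0.05 s, during which the arm holds its last target.

## Working session

There is one attempt and no reset: what is moved stays moved. The work goes in short steps, each a Python script; the robot and the scene stay as the last script left them, time stands still between calls to the robot, and variables do not carry over. Pictures are saved under pics/ and viewed, and the job is handed in when it is done.

```bash
mkdir -p pics; python3 - <<'E'
from workcell import bot, imaging
import cv2
for n in("scene","top"):
    cv2.imwrite(f"pics/{n}0.png",imaging.read_camera(n)); i=imaging.camera_info(n); print(n,i)
s=bot.get_state();print(s["time_s"],s["eef_pos"],s["orientation"],s["width"],bot.grasp_offset)
E
```

```text
scene {'intrinsics': array([[520.8150122 ,   0.        , 319.61448443],
       [  0.        , 520.8150122 , 236.03736592],
       [  0.        ,   0.        ,   1.        ]]), 'extrinsics': array([[-0.58961835,  0.35617182, -0.72490815, -0.33221011],
       [-0.80737612, -0.23521356,  0.54112695,  0.61113183],
       [ 0.02222595,  0.90433192,  0.42625085,  0.54812391],
       [ 0.        ,  0.        ,  0.        ,  1.        ]])}
top {'intrinsics': array([[548.39922112,   0.        , 319.43392926],
       [  0.        , 548.39922112, 235.9020764 ],
       [  0.        ,   0.        ,   1.        ]]), 'extrinsics': array([[-0.0067308 ,  0.99545662, -0.09497795,  0.37537538],
       [-0.99997307, -0.00642262,  0.00354999, -0.0229386 ],
       [ 0.00292385,  0.09499929,  0.99547305,  1.34593812],
       [ 0.        ,  0.        ,  0.        ,  1.        ]])}
0.1 [ 0.18063122 -0.51904116  0.23048643] [ 5.23341087e-01 -3.09729365e+00 -2.58812063e-03] 0.9979226760496677 0.0187
```

View pics/scene0.png

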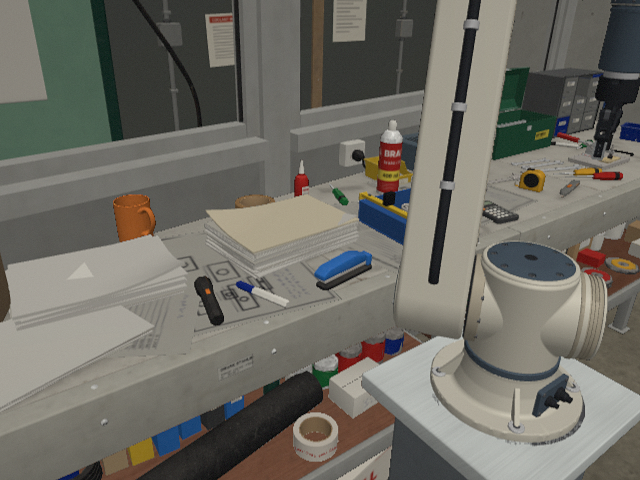

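View pics/top0.png

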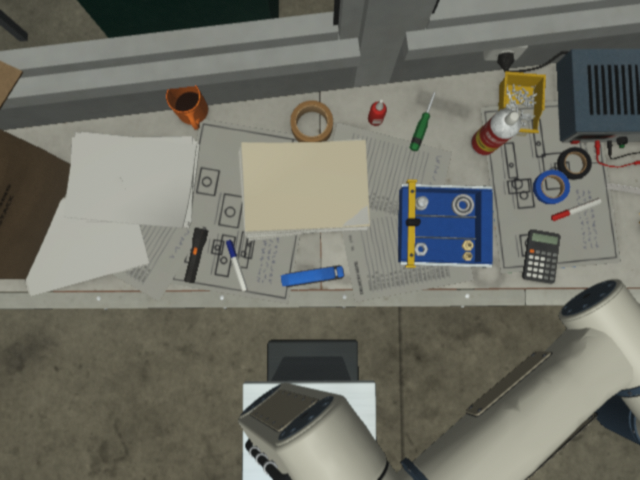

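The top view shows the torch near (196,255), the box near (447,225) and the yellow bar at the box's left end, x≈410, with its grip near (413,222). I'll zoom in on both.

```bash
python3 - <<'E'
import cv2,numpy as np
t=cv2.imread("pics/top0.png")
a=cv2.resize(t[215:295,160:270],None,fx=5,fy=5,interpolation=cv2.INTER_CUBIC)
b=cv2.resize(t[170:280,390:505],None,fx=5,fy=5,interpolation=cv2.INTER_CUBIC)
c=np.zeros((550,575*1,3),np.uint8)
cv2.imwrite("pics/a0.png",a);cv2.imwrite("pics/b0.png",b)
s=cv2.imread("pics/scene0.png")
cv2.imwrite("pics/s0.png",cv2.resize(s[255:345,170:300],None,fx=5,fy=5,interpolation=cv2.INTER_CUBIC))
E
```

```text
(no output)
```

View pics/a0.png

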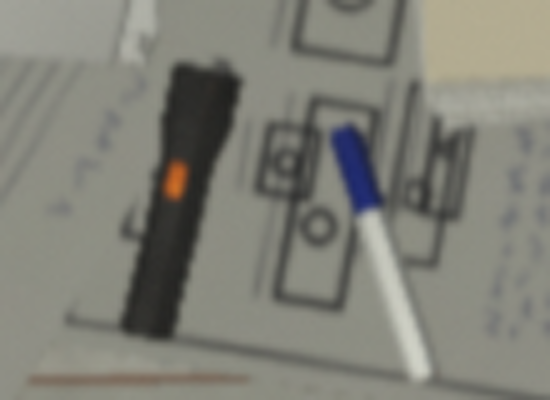

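View pics/b0.png

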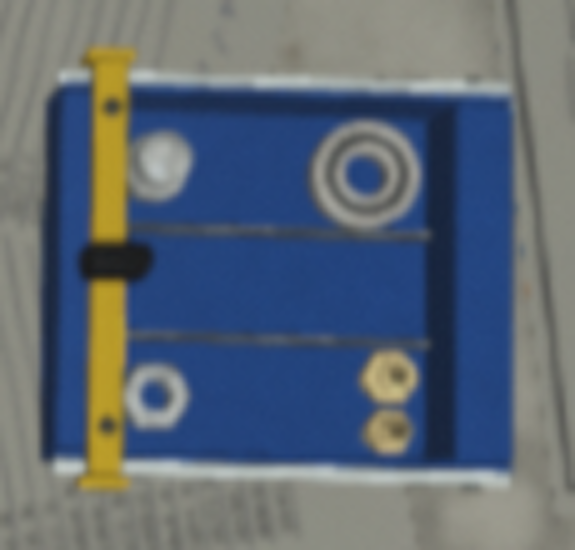

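View pics/s0.png

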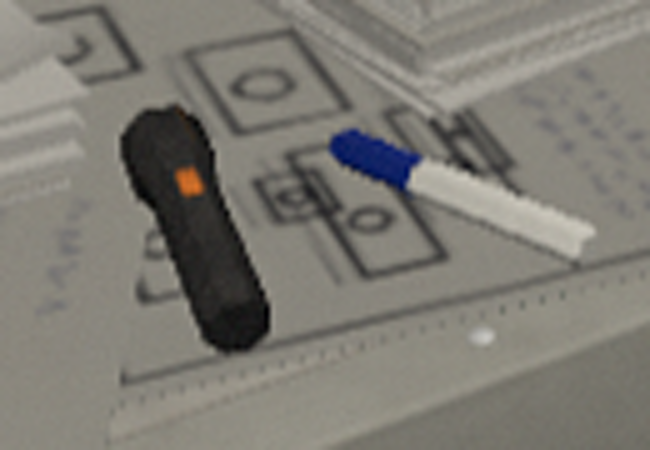

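```bash
cat > h.py <<'E'
import cv2,numpy as np
from workcell import bot, imaging
from scipy.spatial.transform import Rotation as R
def ray(n,uv,z):
    i=imaging.camera_info(n);K=i["intrinsics"];T=i["extrinsics"]
    uv=np.atleast_2d(np.array(uv,float))
    d=np.c_[(uv[:,0]-K[0,2])/K[0,0],-(uv[:,1]-K[1,2])/K[1,1],-np.ones(len(uv))]@T[:3,:3].T
    o=T[:3,3]; return o+d*((z-o[2])/d[:,2])[:,None]
def big(m):
    c,_=cv2.findContours(m.astype(np.uint8),cv2.RETR_EXTERNAL,cv2.CHAIN_APPROX_NONE)
    return max(c,key=cv2.contourArea)
def rect(n,uv,z):
    p=ray(n,uv,z)[:,:2]
    r=cv2.minAreaRect((p*1000).astype(np.float32)); return r,cv2.boxPoints(r)
def fill(c,shape):
    m=np.zeros(shape,np.uint8);cv2.drawContours(m,[c],-1,1,-1);v,u=np.nonzero(m);return np.c_[u,v]
def down(yaw): # tool z down, tool y axis along direction yaw in world
    y=np.array([np.cos(yaw),np.sin(yaw),0]);z=np.array([0,0,-1.]);x=np.cross(y,z)
    return R.from_matrix(np.c_[x,y,z]).as_rotvec()
E
python3 - <<'E'
from h import *
t=cv2.imread("pics/top0.png");s=cv2.imread("pics/scene0.png")
# torch
m=np.zeros(t.shape[:2],bool); sub=t[215:295,160:225]
hsv=cv2.cvtColor(t,cv2.COLOR_BGR2HSV)
m[222:286,178:212]=((t.max(2)<75)|((hsv[...,1]>150)&(hsv[...,0]<20)))[222:286,178:212]
m=cv2.morphologyEx(m.astype(np.uint8),cv2.MORPH_OPEN,np.ones((3,3)))
uv=fill(big(m),m.shape);print("torch px",uv.min(0),uv.max(0))
print(rect("top",uv,.014))
p=ray("top",uv,.014)[:,:2];c=p.mean(0);w,v=np.linalg.eigh(np.cov((p-c).T));a=v[:,1];print("axis",np.degrees(np.arctan2(a[1],a[0])))
q=(p-c)@a;r=(p-c)@v[:,0]
for lo in np.arange(-.07,.07,.01):
    k=(q>=lo)&(q<lo+.01)
    if k.any():print(round(lo,3),np.round((c+a*lo)*1000),(r[k].min()*1000).round(1),(r[k].max()*1000).round(1))
# box
h=hsv
b=((h[...,0]>100)&(h[...,0]<125)&(h[...,1]>120));b[:,:390]=0;b[:,505:]=0;b[:170]=0;b[280:]=0
print("blue",rect("top",big(b)[:,0],.06))
g=lambda x,y:(390+x/5-.4,170+y/5-.4)
print("rails",ray("top",[g(58,75),g(512,90),g(512,480),g(52,465)],.06).round(4))
print("div",ray("top",[g(140,229),g(430,235),g(430,345),g(130,333)],.021).round(4))
ye=((h[...,0]>18)&(h[...,0]<32)&(h[...,1]>150));ye[:,:395]=0;ye[:,425:]=0;ye[:175]=0;ye[275:]=0
print("yel",rect("top",np.argwhere(ye)[:,::-1],.073))
k=(t.max(2)<70);k[:,:400]=0;k[:,425:]=0;k[:212]=0;k[232:]=0
print("grip",rect("top",np.argwhere(k)[:,::-1],.106),np.argwhere(k)[:,::-1].min(0),np.argwhere(k)[:,::-1].max(0))
# scene torch
hs=cv2.cvtColor(s,cv2.COLOR_BGR2HSV)
m=np.zeros(s.shape[:2],bool);m[272:328,190:226]=((s.max(2)<75)|((hs[...,1]>150)&(hs[...,0]<20)))[272:328,190:226]
uv=fill(big(m),m.shape);print("scene torch",uv.min(0),uv.max(0),rect("scene",uv,.014))
E
```

```text
torch px [185 228] [207 282]
(((457.55670166015625, 272.8018798828125), (33.12105178833008, 132.84237670898438), 79.5750732421875), array([[389.23535, 268.53342],
       [519.8849 , 244.49602],
       [525.87805, 277.07034],
       [395.22852, 301.10773]], dtype=float32))
axis 167.29241267854158
-0.07 [529. 259.] -15.8 11.6
-0.06 [520. 261.] -17.0 16.2
-0.05 [510. 263.] -16.5 16.1
-0.04 [500. 265.] -15.4 15.4
-0.03 [490. 267.] -13.1 14.2
-0.02 [481. 270.] -10.8 12.3
-0.01 [471. 272.] -13.3 12.2
0.0 [461. 274.] -12.8 12.1
0.01 [451. 276.] -12.3 12.6
0.02 [442. 278.] -12.9 11.9
0.03 [432. 281.] -12.4 12.4
0.04 [422. 283.] -12.5 11.7
0.05 [412. 285.] -12.6 12.2
0.06 [403. 287.] -11.5 12.1
blue (((522.3226318359375, -343.7847595214844), (178.5515594482422, 175.1255645751953), 87.83207702636719), array([[ 431.44534, -429.6843 ],
       [ 606.4456 , -436.309  ],
       [ 613.19995, -257.88522],
       [ 438.19965, -251.26053]], dtype=float32))
rails [[ 0.6194 -0.2228  0.06  ]
 [ 0.6108 -0.4386  0.06  ]
 [ 0.4255 -0.4318  0.06  ]
 [ 0.4339 -0.2161  0.06  ]]
div [[ 0.5504 -0.2672  0.021 ]
 [
[... 190 characters left out ...]
array([[ 422.6671 , -246.6835 ],
       [ 627.6654 , -253.55469],
       [ 628.2975 , -234.69528],
       [ 423.2992 , -227.8241 ]], dtype=float32))
grip (((525.03759765625, -232.7635955810547), (43.319583892822266, 43.59224319458008), 88.81439971923828), array([[ 502.79797, -253.96776],
       [ 546.38086, -254.86974],
       [ 547.2772 , -211.55943],
       [ 503.69434, -210.65746]], dtype=float32)) [400 212] [419 231]
scene torch [194 276] [223 325] (((467.14898681640625, 276.05987548828125), (34.37140655517578, 180.1453857421875), 74.4000473022461), array([[375.77277, 283.7295 ],
       [549.28204, 235.28499],
       [558.5252 , 268.39026],
       [385.01593, 316.83478]], dtype=float32))
```

Measurements agree with the given sizes. The rails are 216 mm long, the divider midline and rail centre both give box x≈0.523, and the box centre is about (0.5225, −0.327) with yaw about −2.2°. The torch measures 133 × 33 mm, centred near (0.458, 0.275), with its axis at 167°. The bar is at box y≈+0.087. Next I check reachability and then grasp the torch.

```bash
python3 - <<'E'
from h import *
P=np.array([.4578,.2748]); d=np.degrees
for yaw in (77.3,-102.7):
    print(yaw,[bot.inverse_kinematics([*P,z],down(np.radians(yaw))) for z in(.2,.007)])
B=np.array([.5225,-.327]); 
for yaw in (-2.2,177.8):
    print(yaw,bot.inverse_kinematics([*B,.25],down(np.radians(yaw))),bot.inverse_kinematics([*B,.021],down(np.radians(yaw))))
E
```

```text
77.3 [array([ 8.33970917e-01,  2.34828947e-01,  1.91809700e-03,  0.00000000e+00,
       -1.33788548e+00, -2.62642406e+00]), array([ 0.83397092,  0.40342679, -0.29590904,  0.        , -0.87146049,
       -2.62642406])]
-102.7 [array([ 8.33970917e-01,  2.34828947e-01,  1.91809700e-03,  4.44089210e-16,
       -1.33788548e+00,  5.15168595e-01]), array([ 8.33970917e-01,  4.03426795e-01, -2.95909041e-01,  4.44089210e-16,
       -8.71460491e-01,  5.15168595e-01])]
-2.2 [-0.30601359  0.38666799  0.34085083  0.         -1.52497917 -2.8739763 ] [-0.30601359  0.52165124 -0.0491227   0.         -1.00002239 -2.8739763 ]
177.8 [-3.06013592e-01  3.86667989e-01  3.40850834e-01  4.44089210e-16
 -1.52497917e+00  2.67616349e-01] [-3.06013592e-01  5.21651241e-01 -4.91226951e-02  4.44089210e-16
 -1.00002239e+00  2.67616349e-01]
```

```bash
python3 - <<'E'
from h import *
P=np.array([.4578,.2748]); o=down(np.radians(-102.7))
bot.goto([*P,.22],o)
cv2.imwrite("pics/top1.png",imaging.read_camera("top"))
print(bot.move_straight([*P,.007],rate=.12,force_limit=15))
s=bot.get_state();print(s["time_s"],s["eef_pos"],s["ft_force"])
bot.grasp(35);s=bot.get_state();print("w",s["width"]*85,s["ft_force"],s["eef_pos"])
cv2.imwrite("pics/sc1.png",imaging.read_camera("scene"))
bot.move_straight([*P,.20],rate=.12)
s=bot.get_state();print("w",s["width"]*85,s["ft_force"],s["moment"],s["time_s"])
t=imaging.read_camera("top");c=imaging.read_camera("scene")
cv2.imwrite("pics/lift.png",np.vstack([cv2.resize(t[190:310,130:290],None,fx=2.4,fy=2.4),cv2.resize(c[170:350,110:350],None,fx=1.6,fy=1.6)]))
E
```

```text
False
5.0333 [0.4581397  0.27510787 0.00757028] [-0.24429366 -0.03008796 -1.2066137 ]
w 29.181537983893303 [-1.22895983 -1.35885195  3.13316241] [0.45791455 0.2747794  0.00728475]
w 28.95791098932867 [ 0.56705904 -0.51570943 -2.95148507] [-0.01769847 -0.00868542 -0.05734324] 7.4
```

View pics/lift.png

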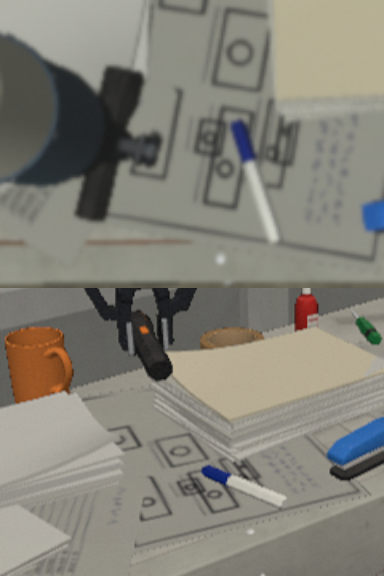

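View pics/sc1.png

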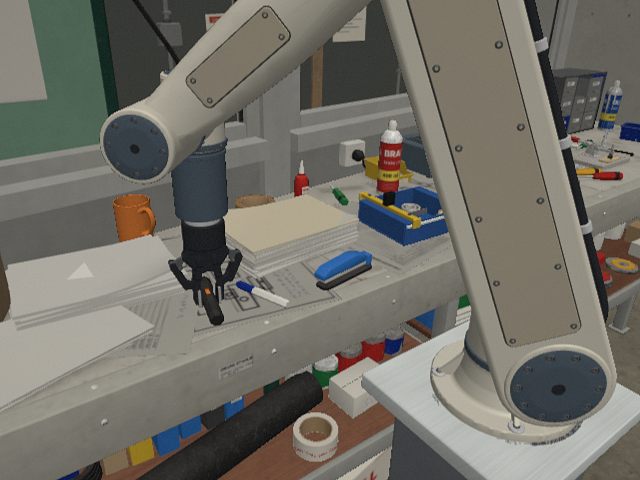

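Top crop: the torch runs from (122,70) to (92,218) and is held level in the jaws. I compute the offset of its middle from the TCP and carry it over the box.

```bash
python3 - <<'E'
from h import *
e=np.array([[122,70],[92,218]])/2.4+[130,190]-.3
p=ray("top",e,.208);m=p.mean(0);print(p,m,np.linalg.norm(p[0]-p[1]))
s=bot.get_state();a=np.array([np.cos(np.radians(167.3)),np.sin(np.radians(167.3))]) # head->tail
off=(m-s["eef_pos"])[:2]@a;print("mid offset toward tail",off, "perp",(m-s["eef_pos"])[:2]@[-a[1],a[0]])
B=np.array([.5225,-.327]); o=down(np.radians(177.8))
bot.goto([*B,.25],o)
s=bot.get_state();print(s["eef_pos"],s["width"]*85,s["time_s"])
cv2.imwrite("pics/top2.png",cv2.resize(imaging.read_camera("top")[140:320,340:580],None,fx=3,fy=3))
cv2.imwrite("pics/sc2.png",imaging.read_camera("scene"))
E
```

```text
[[0.52156751 0.26293419 0.208     ]
 [0.39330714 0.28652551 0.208     ]] [0.45743732 0.27472985 0.208     ] 0.13041194123585523
mid offset toward tail 0.00015958242116778431 perp -7.217536270757051e-05
[ 0.52295711 -0.32606559  0.24994628] 28.914355889712862 9.675
```

View pics/top2.png

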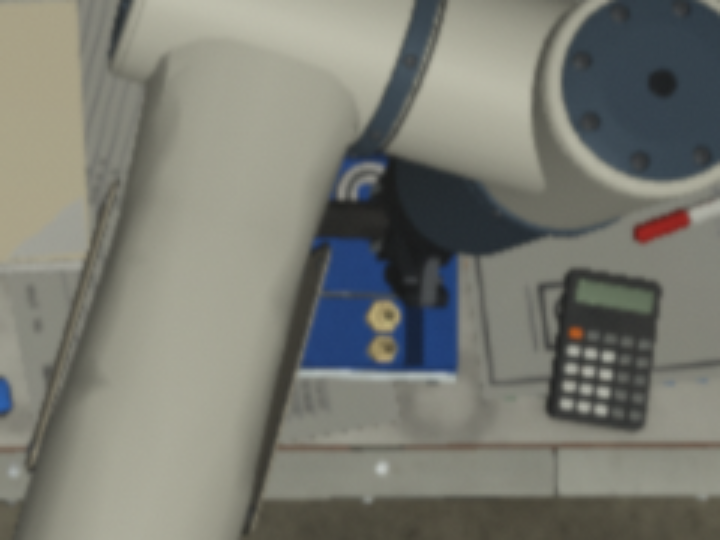

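View pics/sc2.png

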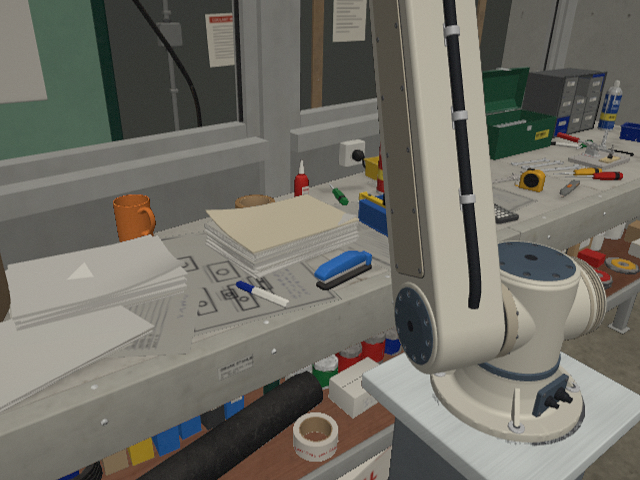

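The torch is still held with its middle within 1 mm of the TCP. I lower it, offset 4 mm away from the bar, until the finger tips are just above the dividers, then release.

```bash
python3 - <<'E'
from h import *
B=np.array([.5225,-.327]); u=np.array([np.sin(np.radians(2.2)),np.cos(np.radians(2.2))])
P=B-.004*u
bot.move_straight([*P,.11],rate=.15)
bot.wait(.2);print(bot.get_state()["ft_force"])
print(bot.move_straight([*P,.019],rate=.06,force_limit=6))
s=bot.get_state();print(s["eef_pos"],s["ft_force"],s["time_s"])
bot.open_gripper();s=bot.get_state();print(s["eef_pos"],s["ft_force"],s["width"],s["time_s"])
bot.move_straight([*P,.20],rate=.15)
q=bot.get_state()["q"].copy()
q=np.array(q);q[0]+=.6;bot.set_joints(q)
t=imaging.read_camera("top");cv2.imwrite("pics/top3r.png",t)
cv2.imwrite("pics/top3.png",cv2.resize(t[170:280,390:505],None,fx=5,fy=5,interpolation=cv2.INTER_CUBIC))
print(bot.get_state()["time_s"])
E
```

```text
[-0.26523096  0.84642854 -2.94695991]
False
[ 0.52263387 -0.33112348  0.01945063] [ 0.12241704 -0.98732482 -2.6435529 ] 12.725
[ 0.52239007 -0.33101418  0.01907058] [0.37083717 0.36405618 0.48020424] 1.0023848356529494 13.3167
16.0917
```

View pics/top3.png

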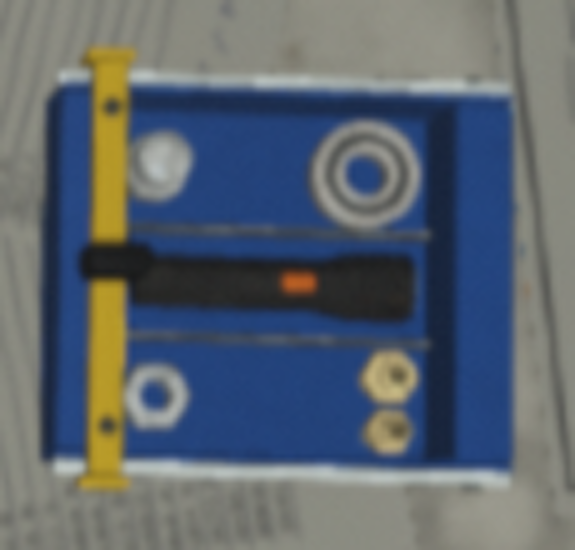

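The torch lies in the slot: crop x 130–413 and y 256–320, between the dividers at y≈234 and y≈340. Now I locate the bar grip.

```bash
python3 - <<'E'
from h import *
g=lambda x,y:(390+x/5-.4,170+y/5-.4)
for z in(.073,.106):print(z,ray("top",[g(80,262),g(152,262),g(115,243),g(115,280)],z)[:,:2].round(4).tolist())
print("bar",ray("top",[g(90,262),g(130,262)],.073)[:,:2].round(4).tolist())
print("rim left",ray("top",[g(58,75)],.06))
E
```

```text
0.073 [[0.5282, -0.2292], [0.528, -0.2629], [0.537, -0.2458], [0.5196, -0.2454]]
0.106 [[0.5242, -0.2238], [0.524, -0.2567], [0.5328, -0.24], [0.5159, -0.2396]]
bar [[0.5282, -0.2339], [0.528, -0.2526]]
rim left [[ 0.61935108 -0.22277159  0.06      ]]
```

```bash
python3 - <<'E'
from h import *
u=np.array([np.sin(np.radians(2.2)),np.cos(np.radians(2.2))])
G=np.array([.5248,-.2415]); o=down(np.radians(177.8))
bot.goto([*G,.20],o)
print(bot.move_straight([*G,.079],rate=.1,force_limit=10),bot.get_state()["eef_pos"])
bot.grasp(25);s=bot.get_state();print("w",s["width"]*85,s["ft_force"],s["eef_pos"],s["time_s"])
E=G-.186*u
r=bot.move_straight([*E,.079],rate=.06,force_limit=14)
s=bot.get_state();print(r,s["eef_pos"],s["ft_force"],s["width"]*85,s["time_s"],"travelled",np.linalg.norm(s["eef_pos"][:2]-G),E)
cv2.imwrite("pics/sc4.png",imaging.read_camera("scene"))
E
```

```text
False [ 0.52529326 -0.24164149  0.07972357]
w 15.542112320550808 [ 4.82695837 -0.09738908 -1.65114007] [ 0.52608538 -0.24156088  0.07930188] 19.1667
True [ 0.51922689 -0.42162926  0.07929598] [0.59844167 2.55902836 4.20195431] 15.31194686511218 21.9417 travelled 0.18021545814277837 [ 0.51765987 -0.4273629 ]
```

Motion stopped on force after 180 mm, at y≈−0.4216; the stop was predicted at −0.421. One gentle confirming push, then release and look.

```bash
python3 - <<'E'
from h import *
p=np.array(bot.get_state()["eef_pos"]);u=np.array([np.sin(np.radians(2.2)),np.cos(np.radians(2.2)),0])
print(bot.move_straight(p-.003*u,rate=.03,force_limit=10));s=bot.get_state();print(s["eef_pos"],s["ft_force"])
bot.open_gripper();s=bot.get_state();p=s["eef_pos"];print(p,s["ft_force"])
bot.move_straight([p[0],p[1],.21],rate=.15)
q=np.array(bot.get_state()["q"]);q[0]+=.8;bot.set_joints(q)
t=imaging.read_camera("top");cv2.imwrite("pics/top5r.png",t)
cv2.imwrite("pics/top5.png",cv2.resize(t[170:280,390:505],None,fx=5,fy=5,interpolation=cv2.INTER_CUBIC))
h=cv2.cvtColor(t,cv2.COLOR_BGR2HSV)
ye=((h[...,0]>18)&(h[...,0]<32)&(h[...,1]>150));ye[:,:475]=0;ye[:,505:]=0;ye[:175]=0;ye[275:]=0
print("yel",rect("top",np.argwhere(ye)[:,::-1],.073)[0],bot.get_state()["time_s"])
E
```

```text
False
[ 0.51923615 -0.42174466  0.07925465] [ 1.08428442 11.13239621  7.37328479]
[ 0.51902402 -0.42472486  0.07924544] [-0.65488096 -0.47691557 -0.51039975]
yel ((519.3973999023438, -420.69024658203125), (21.210430145263672, 205.07386779785156), 87.98955535888672) 25.8917
```

View pics/top5.png

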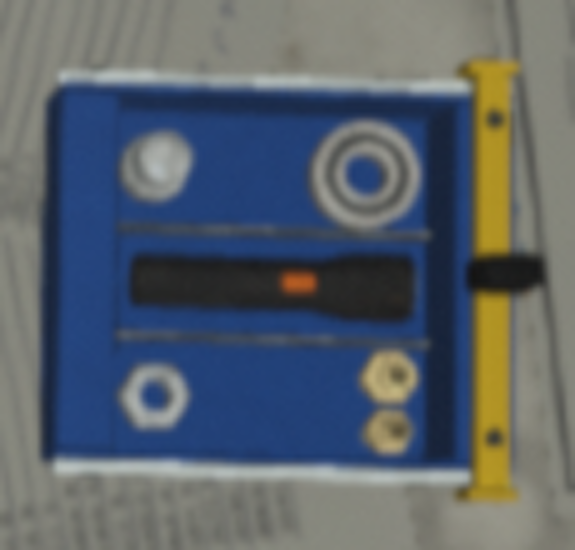

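The bar is at the right-hand end (crop x≈492, grip at (507,272)). The torch lies in the slot (x 130–413), unchanged by the sweep.

```bash
python3 -c "
from workcell import bot
bot.hand_in();print(bot.get_state()['time_s'])"
```

```text
the job is handed in; nothing more can be done
the job is handed in; nothing more can be done
```

The torch is lying flat in the middle slot, the check bar is at the far (-y) end of the box with the gripper off it, and the job is handed in. The robot clock read about 26 s at my last check, against the 54 s limit.

- **Torch:** I gripped it at mid-length. The open fingers would have hit the dividers lower down, so I released it with the finger tips just above them. It dropped an estimated 7–9 mm into the slot. The last top picture shows it between the dividers and clear of both slot ends, in the same place before and after the bar passed.
- **Bar:** I slid it 180 mm by its grip until it met the stop. A second push reached about 11 N and moved it only 0.1 mm. After release it measured y = −0.4207 m, against −0.421 m expected for the stop.
- **Disagreements:** The rails measured about 185 mm apart against the 180 mm given, and the gripper read 29 mm on a torch body that looked about 25 mm wide. Neither affected the result. The scene camera's view of the box was blocked by the arm, so the final checks rest on the top camera and the forces.

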